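Wedge the sagging pump tight

ROBOT

A 7-joint arm with a two-finger parallel gripper is mounted at the origin on the work surface. World frame = base frame: x ahead of the robot, y to its left, z up, the work surface at z = 0. Lengths are in m, angles in rad, forces in N, time in s.
With the tool pointing down it reaches from about 0.4 to 0.85 m from the base axis. Payload 10.4 kg.
Tool frame: the origin (TCP) lies midway between the tips of the shut fingers; the grasp point (between the pads) lies 19 mm behind it; z points along the fingers, y is the direction in which the jaws open and shut (so a half turn about z gives the same grasp; the last joint's range is limited). The gripper opens to 85 mm and grips with 20 to 120 N. Pads are 22 mm wide; open, the fingers measure 114 mm over their backs; the gripper's body (76 mm by 85 mm) begins 54 mm behind the grasp point. The pads swing forward as they close: fully open they stand 13 mm farther back than shut.
Start: joints at [-1.2, 0.332, -0.065, 1.46, 0.022, 1.35, -0.088], TCP at [0.24, 0.577, 0.231] pointing down, gripper open.
Joint ranges: [-2.6, 2.6], [-0.5, 2.12], [-1.47, 1.34], [0.16, 2.42], [-1.27, 4.41], [0.06, 2.06], [-2.6, 2.6]. Speed limits (rad/s): [2.22, 2.22, 2.79, 2.79, 3.14, 3.14, 3.14].

INTERFACE

Orientations are given as a unit quaternion [x, y, z, w].
In Python, from workcell import manip, viewer gives the robot as it stands.
- The arm moves only by the tool move_arm, never from a script. Its argument "deltas" is a list of rows, each a list of 7 numbers: the shift along the tool's x, y, z in m, then the turn, a rotation vector about the tool's x, y, z in degrees, then the opening, from -1 (shut) to 1 (fully open). In form: [[dx, dy, dz, wx, wy, wz, gripper], ...]. A call has 1 to 10 rows; each row shifts and turns the commanded pose from where the row before left it, along the tool's axes as they then stand; what a row does not reach is not made up. A row lasts 1/8 s, in which the tool goes at most 62.5 mm and 10.7 degrees, less where a joint would pass 70% of its speed; a pose out of reach is approached as far as the arm can. A call with a gripper value outside its range is refused whole. The fingers move at their own pace and stop on an object; "force" is the grip in N (left out, the last holds). Time passes only in rows, so rows that do not move let the fingers close. It gives the time, the measured TCP pose, the force and the opening at its end, in the units of the state.
- manip.get_obs(): the state, without advancing time (a new reading comes with each control period).
- viewer.camera(name): name is "side" or "top" or "wrist"; returns (picture, depth): 420x560x3 uint8, red, green, blue; 420x560 float32, m along the optical axis (not along the pixel's ray), 0 where there is no reading.
- viewer.calibration(name): a dict with "fx", "fy", "cx", "cy" (pixels), "R" (3x3) and "t" (3): a world point X has camera coordinates R X + t; the wrist camera has in their place "T_tool_cam" (4x4, takes a point from camera to tool coordinates, whose origin is the TCP and whose axes are the flange's). Camera axes: x right, y down, z forward; pixel columns grow to the right and rows downward; lengths in m; the calibration is good to about 2 mm. A picture is of the moment at which its call begins: read the wrist's pose just before it. calibration takes no time and is no camera call.
- manip.hand_in(): hands the job in, once; it reports no verdict.
The state is a dict: "clock": time; "joint_pos": joint angles; "joint_velocities": joint speeds; "tau": joint torques, N m; "position": TCP position; "ee_rot": TCP orientation; "ft_force": force on the tool from outside, world axes, zero at the start; "torque": the same for the moment, N m; "grip_width": opening from 0.0 (shut) to 1.0 (fully open).
Only numpy, scipy, OpenCV 4.12 (cv2) and the standard library are available. Lean on these libraries where they do the work, as an engineer would, in place of code of your own. Each camera call takes 0.05 s, during which the arm holds its last target.

TASK

The pump set's base plate hangs clear of the bench along its free edge. Lay the orange wedge flat on the bench, slide it thin end first and square to the edge under the middle of that edge, between the two yellow stripes, and push it in until the plate has come up against its hold-down bolts and the wedge is jammed tight (a firm steady push of about 15 to 20 N by hand, no ramming). Then let go and leave it jammed, with the paint tin, hub and parts bin left where they stand.

Things in the scene. Friction and masses are not known exactly. Their poses are not given: they have to be found in the camera images.
- wedge_mid (a point): orange plastic wedge, 160 mm long, 40 mm wide, 0.11 kg, flat underside; its top slopes straight from 34 mm high at the thick end (tail) to 6 mm at the thin end (tip). Starts flat on the bench. The point is half-way along and across, 10 mm above its underside; x points to the thin end (tip 80 mm ahead, tail face 80 mm behind), z up.
- wedge_tip (a point): middle of the lower edge of the wedge's thin end, same axes as the wedge.
- edge (a point): middle of the lower front edge of the pump set's blue base plate (160 mm wide, 12 mm thick, 245 mm deep). It hangs 14 to 20 mm above the bench, differing from start to start. x points level under the plate, the way the wedge goes; y along the edge; z up. Nothing is below the plate for the first 200 mm. Two yellow stripes on top, 26 mm either side of the middle.
- pedestal: dark steel pedestal under the plate's hinge, fixed to the bench; its origin lies 14 mm straight below the middle of the plate's free edge as it hangs at the start, axes as edge.
- paint_tin: bystander: white and green paint tin, 80 mm across, 100 mm high, 0.7 kg, origin at the centre of its underside.
- hub: bystander: dark steel wheel hub, flange 84 mm across, 40 mm high, origin at the centre of its underside.
- parts_bin: bystander: yellow open bin, 110 x 80 x 50 mm, origin at the centre of its underside.
- pump: plate with grey motor and green pump, hinged 232 mm behind the free edge (origin there, axes as edge). Bare and low for 135 mm from the edge, then rising to 180 mm above the bench. It lifts a few mm under its weight (about 5 N on the edge; push needed 3 to 7 N); then hold-down bolts with rubber washers stop it and the push grows steeply. Friction about 0.4: a jammed wedge stays.
Not all that is in view belongs to the job. Of the things that look like the part that bears wedge_mid, the middle-sized one is meant.

How it is judged:
By the outcome, as a careful person would: the job done as asked, in the order asked, and still so for the second after the job is handed in, with the robot touching nothing.
It also fails if it takes over 59 s, if anything falls off the work surface, if the arm or the gripper's body presses on something with over 40 N, if the wrist force passes 120 N, or if a joint passes its speed limit or range.

## Working session

There is one attempt and no reset: what is moved stays moved. The work goes in short steps, Python scripts to look and compute and a tool call to move; the robot and the scene stay as the last step left them, time stands still between calls to the robot, and variables do not carry over. Pictures are saved under pics/ and viewed, and the job is handed in when it is done.

Besides the shell and the picture viewer there is one more tool, called as name(argument=value, ...), one argument or row to a line, values as JSON. move_arm: Moves the arm, as the interface text tells. Its arguments: {"type":"object","properties":{"deltas":{"type":"array"},"force":{"type":"number"}},"required":["deltas"]}

```bash
mkdir -p pics; ls; python3 - <<'E'
from workcell import manip, viewer
import cv2, numpy as np
print(manip.get_obs())
for n in ("side","top"):
    p,d=viewer.camera(n); cv2.imwrite(f"pics/{n}0.png",p[:,:,::-1]); np.save(f"pics/{n}0.npy",d); np.save(f"pics/{n}0c.npy",p)
    print(n,viewer.calibration(n))
print(viewer.calibration("wrist"))
E
```

```text
pics
{'clock': 0.0, 'joint_pos': array([-1.19963511,  0.33289854, -0.06472483,  1.46093897,  0.0216005 ,
        1.3498942 , -0.08851099]), 'joint_velocities': array([ 4.08906260e-04, -1.81117538e-04, -5.80429581e-04, -1.46544913e-03,
       -7.88740471e-05,  5.96052844e-04, -2.14878806e-03]), 'tau': array([-1.01648715e-03, -6.25439930e+01,  4.83479560e-02, -3.91608703e+01,
        1.60300214e-02,  9.76192416e-03, -1.26202941e-06]), 'position': array([0.23963804, 0.57682841, 0.23050046]), 'ee_rot': array([ 1.95594665e-01,  9.80684560e-01, -7.12886185e-04, -1.12326581e-04]), 'ft_force': array([ 0.41450954, -0.39129625,  0.01814128]), 'torque': array([-0.0342042 , -0.03712331,  0.03080373]), 'grip_width': 1.0017410731015859}
side {'fx': 423.8960475277248, 'fy': 423.8960475277248, 'cx': 280.2298045876333, 'cy': 204.69833939286735, 'R': array([[ 0.95570172, -0.29413969,  0.01077375],
       [-0.14864844, -0.5139254 , -0.84485757],
       [ 0.25404305,  0.80583033, -0.5348828 ]]), 't': array([-0.4924326 ,  0.09697558,  1.05063794])}
top {'fx': 523.5941694780674, 'fy': 523.5941694780674, 'cx': 262.3763365989896, 'cy': 214.25479064626649, 'R': array([[ 0.00242927, -0.99999648, -0.00106954],
       [-0.99702855, -0.00233971, -0.07699733],
       [ 0.07699456,  0.00125341, -0.99703073]]), 't': array([-0.05234855,  0.4890498 ,  1.610921  ])}
{'fx': 298.09038784910933, 'fy': 298.09038784910933, 'cx': 283.557478398739, 'cy': 207.8594752987925, 'T_tool_cam': array([[ 5.77809578e-04, -9.56874593e-01, -2.90500740e-01,
         7.51327132e-02],
       [ 9.99999755e-01,  6.67514867e-04, -2.09701979e-04,
         1.03916077e-05],
       [ 3.94572058e-04, -2.90500547e-01,  9.56874744e-01,
        -1.41771278e-01],
       [ 0.00000000e+00,  0.00000000e+00,  0.00000000e+00,
         1.00000000e+00]])}
```

View pics/side0.png

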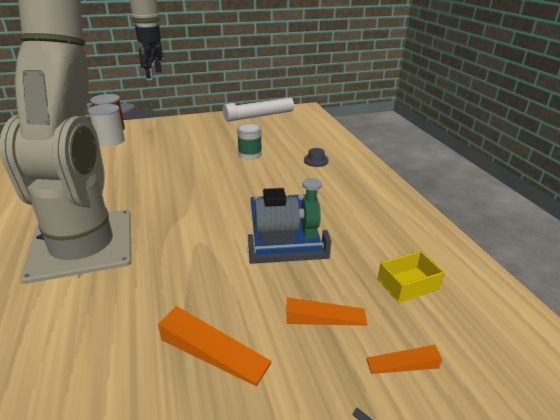

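View pics/top0.png

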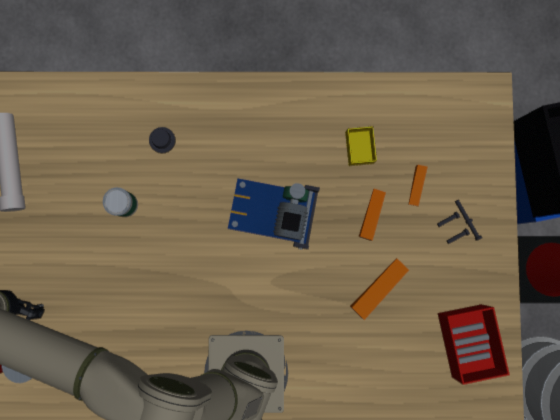

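```bash
cat > h.py <<'E'
import numpy as np, cv2
from scipy.spatial.transform import Rotation as Ro
from workcell import manip, viewer
def grab(name,tag=None):
    o=manip.get_obs(); p,d=viewer.camera(name); c=viewer.calibration(name)
    if name=="wrist":
        T=np.eye(4);T[:3,:3]=Ro.from_quat(o["ee_rot"]).as_matrix();T[:3,3]=o["position"]
        M=T@c["T_tool_cam"]; Rw,tw=M[:3,:3],M[:3,3]
    else: Rw=c["R"].T; tw=-Rw@c["t"]
    if tag: cv2.imwrite(f"pics/{tag}.png",p[:,:,::-1])
    return dict(p=p,d=d,c=c,R=Rw,t=tw,o=o)
def pts(g,uv,depth=None):
    uv=np.asarray(uv,float).reshape(-1,2);c=g["c"]
    r=np.c_[(uv[:,0]-c["cx"])/c["fx"],(uv[:,1]-c["cy"])/c["fy"],np.ones(len(uv))]
    z=g["d"][uv[:,1].round().astype(int),uv[:,0].round().astype(int)] if depth is None else depth
    return (r*np.asarray(z)[...,None])@g["R"].T+g["t"]
def onplane(g,uv,z):
    uv=np.asarray(uv,float).reshape(-1,2);c=g["c"]
    r=np.c_[(uv[:,0]-c["cx"])/c["fx"],(uv[:,1]-c["cy"])/c["fy"],np.ones(len(uv))]@g["R"].T
    return g["t"]+r*((z-g["t"][2])/r[:,2])[:,None]
def hsv(p): return cv2.cvtColor(p,cv2.COLOR_RGB2HSV)
E
python3 - <<'E'
from h import *
np.set_printoptions(precision=4,suppress=True)
for n in ("top","side"):
    g=grab(n);H=hsv(g["p"])
    for nm,lo,hi in (("orange",(5,225,120),(14,255,255)),("blue",(100,150,50),(125,255,255)),("yellow",(22,180,120),(32,255,255))):
        m=cv2.inRange(H,lo,hi)
        cs,_=cv2.findContours(m,cv2.RETR_EXTERNAL,cv2.CHAIN_APPROX_NONE)
        for c in cs:
            if cv2.contourArea(c)<8: continue
            k=np.zeros_like(m);cv2.drawContours(k,[c],-1,255,-1);v,u=np.nonzero(k&m)
            P=pts(g,np.c_[u,v]); P=P[P[:,2]>-0.02]
            if len(P)<5 : continue
            box=cv2.minAreaRect(P[:,:2].astype(np.float32)*1000)
            print(n,nm,cv2.contourArea(c),c.mean(0).round()[0],"box mm",np.round(box[0]),np.round(box[1]),round(box[2],1),"z",P[:,2].min().round(3),P[:,2].max().round(3))
            # ends
            if nm=="orange":
                a=P[:,:2]-P[:,:2].mean(0);w,V=np.linalg.eigh(a.T@a);s=a@V[:,1]
                print("   axis",V[:,1],"z(s) slope",np.polyfit(s,P[:,2],1), "len",s.min(),s.max())
E
```

```text
top orange 944.5 [379. 289.] box mm [ 269. -272.] [444. 174.] 87.9 z 0.0 1.644
   axis [-0.628   0.7782] z(s) slope [0.6708 0.0361] len -0.10305703755563288 0.21537021925545005
top orange 487.0 [372. 214.] box mm [ 417. -267.] [123. 423.] 30.3 z 0.001 1.644
   axis [-0.7743  0.6328] z(s) slope [2.0882 0.04  ] len -0.08012762403361083 0.30907146278791275
top orange 261.5 [417. 185.] box mm [ 464. -325.] [ 97. 572.] 29.8 z 0.001 1.644
   axis [-0.6561  0.7547] z(s) slope [2.208  0.0293] len -0.054097600583171555 0.5043290349386058
top blue 13.5 [303. 203.] box mm [ 523. -175.] [22. 10.] 80.4 z 0.029 0.039
top blue 40.0 [309. 218.] box mm [ 479. -195.] [  6. 155.] 79.4 z 0.022 0.04
top blue 2031.0 [255. 207.] box mm [478. -35.] [170. 216.] 77.7 z 0.018 1.644
top yellow 591.0 [359. 146.] box mm [ 544. -245.] [116. 512.] 56.0 z -0.006 1.644
side orange 1249.5 [404. 361.] box mm [ 397. -703.] [585. 114.] 42.1 z 0.0 0.649
   axis [-0.985  -0.1727] z(s) slope [0.401  0.0159] len -0.05987144272656082 0.42606964585224666
side orange 3468.0 [213. 347.] box mm [ 278. -629.] [171. 614.] 4.8 z -0.0 0.649
   axis [-0.6042  0.7969] z(s) slope [-0.1269  0.0256] len -0.3928903721776865 0.10633384122527041
side orange 1488.5 [323. 314.] box mm [ 394. -671.] [626. 157.] 71.0 z -0.001 0.649
   axis [-0.9981 -0.0616] z(s) slope [0.433  0.0201] len -0.08888027308724289 0.2934261853144362
side blue 235.0 [288. 250.] box mm [ 317. -544.] [806. 151.] 65.5 z 0.017 0.649
side blue 12.5 [300. 203.] box mm [566. -17.] [37.  8.] 75.7 z 0.027 0.032
side blue 280.0 [278. 232.] box mm [ 410. -465.] [1016.  162.] 77.2 z 0.026 0.649
side yellow 2104.0 [403. 279.] box mm [ 460. -603.] [822. 130.] 45.5 z -0.001 0.649
```

```bash
python3 - <<'E'
from h import *
np.set_printoptions(precision=4,suppress=True)
for n in ("top","side"):
    g=grab(n);H=hsv(g["p"])
    for nm,lo,hi in (("orange",(5,225,120),(14,255,255)),("blue",(100,150,50),(125,255,255)),("yellow",(22,180,120),(32,255,255))):
        m=cv2.inRange(H,lo,hi)
        cs,_=cv2.findContours(m,cv2.RETR_EXTERNAL,cv2.CHAIN_APPROX_NONE)
        for c in cs:
            if cv2.contourArea(c)<8: continue
            k=np.zeros_like(m);cv2.drawContours(k,[c],-1,255,-1);v,u=np.nonzero((k&m)*(g["d"]>0.1))
            P=pts(g,np.c_[u,v])
            if len(P)<5 : continue
            box=cv2.minAreaRect(P[:,:2].astype(np.float32)*1000)
            print(n,nm,cv2.contourArea(c),c.mean(0).round()[0],"box mm",np.round(box[0]),np.round(box[1]),round(box[2],1),"z",P[:,2].min().round(3),P[:,2].max().round(3))
            if nm=="orange":
                a=P[:,:2]-P[:,:2].mean(0);w,V=np.linalg.eigh(a.T@a);s=a@V[:,1]
                q=np.polyfit(s,P[:,2],1)
                print("   mean",P.mean(0),"axis",V[:,1],"z(s) slope",q, "len",s.min(),s.max())
            if nm=="blue" and n=="top" and len(P)>500:
                F=P[P[:,2]<0.05]; np.save("blue.npy",F)
                # plane fit
                A=np.c_[F[:,:2],np.ones(len(F))];co,*_=np.linalg.lstsq(A,F[:,2],rcond=None);print("plane",co,np.std(A@co-F[:,2]))
                print(cv2.boxPoints(cv2.minAreaRect(F[:,:2].astype(np.float32))))
g=grab("top");cv2.imwrite("pics/topz.png",cv2.resize(g["p"][160:260,200:420,::-1],None,fx=3.6,fy=3.6,interpolation=cv2.INTER_CUBIC))
g=grab("side");cv2.imwrite("pics/sidez.png",cv2.resize(g["p"][170:340,230:390,::-1],None,fx=3.5,fy=3.5,interpolation=cv2.INTER_CUBIC))
E
```

```text
top orange 925.5 [378. 291.] box mm [ 264. -411.] [ 49. 203.] 45.0 z 0.002 0.052
   mean [ 0.2641 -0.4119  0.0279] axis [-0.7052  0.709 ] z(s) slope [0.1737 0.0279] len -0.10105850543856025 0.10174508922967793
top orange 491.0 [372. 214.] box mm [ 491. -392.] [ 36. 156.] 71.7 z 0.003 0.043
   mean [ 0.49   -0.392   0.0222] axis [-0.9478  0.3188] z(s) slope [0.1795 0.0222] len -0.0791702400315906 0.07677514679865843
top orange 252.0 [417. 185.] box mm [ 583. -534.] [ 28. 116.] 78.8 z 0.001 0.032
   mean [ 0.5841 -0.5347  0.0178] axis [-0.9826  0.1857] z(s) slope [-0.18    0.0178] len -0.05720915038994654 0.05853757937177004
top blue 77.5 [547. 217.] box mm [  518. -1211.] [ 18. 132.] 6.6 z -0.538 -0.297
top blue 13.5 [303. 203.] box mm [ 522. -175.] [10. 22.] 0.5 z 0.025 0.036
top blue 42.0 [309. 218.] box mm [ 479. -195.] [  6. 155.] 79.2 z 0.02 0.042
top blue 2025.0 [255. 207.] box mm [507. -43.] [169. 155.] 79.0 z 0.019 0.081
plane [-0.0001 -0.0044  0.0305] 0.0037383544362288917
[[ 0.4151 -0.1113]
 [ 0.5671 -0.1408]
 [ 0.5994  0.0256]
 [ 0.4474  0.0551]]
top yellow 591.0 [359. 146.
[... 383 characters left out ...]
] axis [-0.7334  0.6798] z(s) slope [0.1403 0.023 ] len -0.10609866712773956 0.10539830275905086
side orange 1489.5 [323. 314.] box mm [ 489. -396.] [ 41. 156.] 72.2 z -0.0 0.036
   mean [ 0.4797 -0.3991  0.0177] axis [-0.9619  0.2732] z(s) slope [0.1243 0.0177] len -0.08630916146016372 0.07090097316794207
side blue 237.0 [289. 250.] box mm [ 477. -198.] [  8. 158.] 79.3 z 0.017 0.032
side blue 13.0 [300. 204.] box mm [567. -15.] [40.  8.] 74.6 z 0.027 0.031
side blue 279.0 [278. 232.] box mm [499. -73.] [218. 157.] 79.2 z 0.027 0.039
side yellow 10.5 [381. 282.] box mm [ 645. -339.] [ 2. 26.] 1.5 z -0.0 0.012
side yellow 2083.0 [404. 279.] box mm [ 701. -358.] [113.  83.] 5.2 z -0.001 0.053
```

View pics/topz.png

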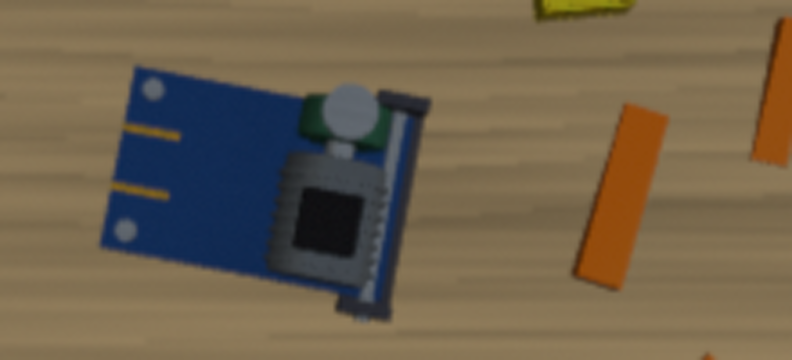

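View pics/sidez.png

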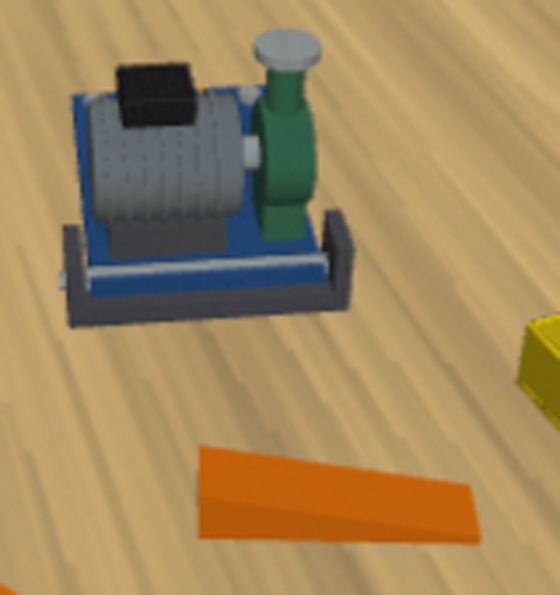

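move_arm(
  deltas=[
    [-0.03,-0.02,0.005,0,0,0,1],
    [-0.042,-0.029,0.007,0,0,0,1],
    [-0.042,-0.029,0.007,0,0,0,1],
    [-0.042,-0.029,0.007,0,0,0,1],
    [-0.042,-0.029,0.007,0,0,0,1],
    [-0.042,-0.029,0.007,0,0,0,1],
    [-0.042,-0.029,0.007,0,0,0,1],
    [-0.042,-0.029,0.007,0,0,0,1],
    [-0.042,-0.029,0.007,0,0,0,1],
    [-0.042,-0.029,0.007,0,0,0,1],
  ],
)

```text
clock: 1.65
position: [0.5095, 0.1598, 0.1634]
ee_rot: [0.196, 0.981, 0.0, 0.0]
ft_force: [0.4, 1.4, 0.1]
grip_width: 0.999
```

move_arm(
  deltas=[
    [-0.015,-0.01,0.003,0,0,0,1],
    [0,0,0,0,0,0,1],
  ],
)

```text
clock: 1.9
position: [0.5192, 0.1448, 0.1601]
ee_rot: [0.197, 0.98, -0.0, -0.0]
ft_force: [-0.5, 0.7, -0.1]
grip_width: 1.002
```

```bash
python3 - <<'E'
from h import *
g=grab("wrist","w1"); np.savez("w1.npz",d=g["d"],p=g["p"],R=g["R"],t=g["t"]); print(g["o"]["position"],g["o"]["ee_rot"],g["t"],g["o"]["clock"])
E
```

```text
[0.51916131 0.14480047 0.16014417] [ 1.96984127e-01  9.80406651e-01 -2.23008503e-04 -4.35668539e-05] [0.44988793 0.17388706 0.30191466] 1.9
```

View pics/w1.png

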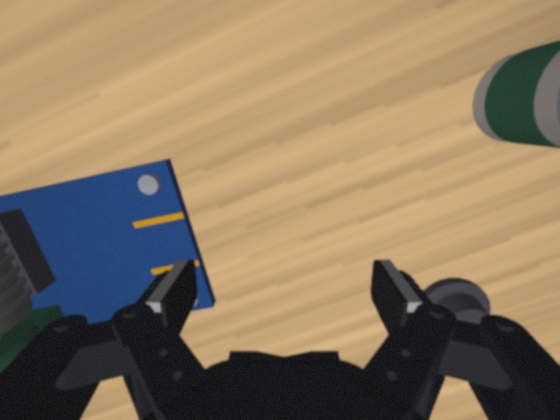

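```bash
python3 - <<'E'
from h import *
np.set_printoptions(precision=4,suppress=True)
g=grab("wrist");H=hsv(g["p"]);d=g["d"]
def rep(nm,m):
    v,u=np.nonzero((m>0)*(d>0.05)); P=pts(g,np.c_[u,v]); return P,u,v
P,u,v=rep("b",cv2.inRange(H,(105,150,60),(122,255,255)))
top=P[P[:,2]<0.06]; print("z hist",np.percentile(top[:,2],[1,5,25,50,75,95,99]))
# row profile across edge at v=235
for r in (190,235,285):
    print(r,[tuple(np.round(np.r_[x,pts(g,[[x,r]])[0]],3)) for x in range(170,216,3)])
# top-surface edge: bright blue
m=cv2.inRange(H,(105,150,90),(122,255,255)); v,u=np.nonzero(m);
E_=[]
for r in range(170,296,4):
    c=np.nonzero(m[r,:230])[0]
    if len(c): E_.append((c.max(),r))
E_=np.array(E_); print(E_.T)
print(onplane(g,[[169,160],[214,300],[183.5,215],[199.5,263]],0.030))
# tin & hub
P,u,v=rep("t",cv2.inRange(H,(65,100,30),(90,255,255))); k=u>400; 
print("tin green",P[k].min(0),P[k].max(0))
E
```

```text
z hist [0.0263 0.027  0.0277 0.0282 0.0286 0.0293 0.0297]
190 [(np.float64(170.0), np.float64(0.469), np.float64(0.051), np.float64(0.028)), (np.float64(173.0), np.float64(0.47), np.float64(0.053), np.float64(0.027)), (np.float64(176.0), np.float64(0.471), np.float64(0.053), np.float64(0.02)), (np.float64(179.0), np.float64(0.474), np.float64(0.047), np.float64(-0.001)), (np.float64(182.0), np.float64(0.475), np.float64(0.049), np.float64(-0.001)), (np.float64(185.0), np.float64(0.477), np.float64(0.052), np.float64(-0.001)), (np.float64(188.0), np.float64(0.478), np.float64(0.055), np.float64(-0.001)), (np.float64(191.0), np.float64(0.479), np.float64(0.058), np.float64(-0.002)), (np.float64(194.0), np.float64(0.48), np.float64(0.061), np.float64(-0.002)), (np.float64(197.0), np.float64(0.481), np.float64(0.064), np.float64(-0.001)), (np.float64(200.0), np.float64(0.483), np.float64(0.067), np.float64(-0.001)), (np.float64(203.0), np.float64(0.484), np.float64(0.07), np.float64(-0.001)), (np.float64(206.0), np.float64(0.485), np.float64(0.073), np.float64(-0.0)), (np.float64(209.0),
[... 2436 characters left out ...]
(0.575), np.float64(0.033), np.float64(0.022)), (np.float64(209.0), np.float64(0.587), np.float64(0.025), np.float64(-0.001)), (np.float64(212.0), np.float64(0.588), np.float64(0.029), np.float64(0.0)), (np.float64(215.0), np.float64(0.589), np.float64(0.032), np.float64(0.001))]
[[166 168 169 170 172 173 174 176 177 178 180 164 145 183 185 186 187 189
  190 191 193 194 195 174 157 199 200 202 203 204 206 207]
 [170 174 178 182 186 190 194 198 202 206 210 214 218 222 226 230 234 238
  242 246 250 254 258 262 266 270 274 278 282 286 290 294]]
[[0.4434 0.0647 0.03  ]
 [0.5909 0.037  0.03  ]
 [0.4952 0.052  0.03  ]
 [0.5466 0.0427 0.03  ]]
tin green [0.4785 0.3411 0.021 ] [0.5462 0.3769 0.075 ]
```

```bash
python3 - <<'E'
from h import *
np.set_printoptions(precision=4,suppress=True)
g=grab("wrist");H=hsv(g["p"])
m=cv2.inRange(H,(105,150,90),(122,255,255))
E_=np.array([(np.nonzero(m[r,:230])[0].max()+.5,r) for r in range(170,296,4) if r not in(214,218,262,266)])
P=onplane(g,E_,0.0282)[:,:2]
vx,vy,x0,y0=cv2.fitLine(P.astype(np.float32),cv2.DIST_HUBER,0,.001,.001).ravel()
print("edge dir",vx,vy,np.degrees(np.arctan2(vy,vx)))
n=np.array([vy,-vx]); n*=-np.sign(n[1]); print("insert dir",n,np.degrees(np.arctan2(n[1],n[0])),"resid",np.abs((P-[x0,y0])@n).max())
y=cv2.inRange(H,(15,150,120),(28,255,255));y[:,:120]=0;y[:,215:]=0;y[:190]=0;y[290:]=0
cs,_=cv2.findContours(y,cv2.RETR_EXTERNAL,cv2.CHAIN_APPROX_NONE)
for c in cs:
    if cv2.contourArea(c)>60:
        Q=onplane(g,c.reshape(-1,2),.0282)[:,:2]; e=(Q-[x0,y0])@[vx,vy]; s=(Q-[x0,y0])@n; k=s<15e-3; print(cv2.contourArea(c),e[k].min(),e[k].max(),s.min(),s.max())
A=onplane(g,[[169.3,160],[213.5,301]],.0282)[:,:2];print("corners e",(A-[x0,y0])@[vx,vy],[x0,y0])
g=grab("top");T=hsv(g["p"])
E
```

```text
edge dir 0.98291236 -0.18407413 -10.607157
insert dir [-0.1841 -0.9829] -100.60715 resid 0.000507720904981572Traceback (most recent call last):
  File "<stdin>", line 14, in <module>
    return umr_minimum(a, axis, None, out, keepdims, initial, where)
ValueError: zero-size array to reduction operation minimum which has no identity
```

```bash
python3 - <<'E'
from h import *
np.set_printoptions(precision=4,suppress=True)
g=grab("wrist");H=hsv(g["p"])
m=cv2.inRange(H,(105,150,90),(122,255,255))
E_=np.array([(np.nonzero(m[r,:230])[0].max()+.5,r) for r in range(170,296,4) if r not in(214,218,262,266)])
P=onplane(g,E_,0.0282)[:,:2]
vx,vy,x0,y0=cv2.fitLine(P.astype(np.float32),cv2.DIST_HUBER,0,.001,.001).ravel()
n=np.array([vy,-vx]); n*=-np.sign(n[1])
y=cv2.inRange(H,(15,150,120),(28,255,255));y[:,:120]=0;y[:,215:]=0;y[:190]=0;y[290:]=0
cs,_=cv2.findContours(y,cv2.RETR_EXTERNAL,cv2.CHAIN_APPROX_NONE)
for c in cs:
    Q=onplane(g,c.reshape(-1,2),.0282)[:,:2]; e=(Q-[x0,y0])@[vx,vy]; s=(Q-[x0,y0])@n
    if cv2.contourArea(c)>40:print(cv2.contourArea(c),c.mean(0)[0],e.min(),e.max(),s.min(),s.max())
A=onplane(g,[[169.3,160],[213.5,301]],.0282)[:,:2];print("corners e",(A-[x0,y0])@[vx,vy],[x0,y0])
E
```

```text
66.0 [160.0217 270.3043] 0.027940832903582263 0.03323367110727063 0.026335920476289614 0.0500048157912337
199.0 [156.    221.098] -0.024038610436210157 -0.01901538365605017 0.00035693819849746353 0.050136659590439246
corners e [-0.0756  0.0766] [np.float32(0.5165212), np.float32(0.04536313)]
```

move_arm(
  deltas=[
    [-0.004,-0.008,-0.047,0,0,0,1],
    [-0.01,-0.02,-0.047,0,0,0,1],
    [-0.01,-0.02,-0.047,0,0,0,1],
    [-0.02,-0.04,0,0,0,0,1],
    [-0.02,-0.04,0,0,0,0,1],
    [-0.02,-0.04,0,0,0,0,1],
    [-0.02,-0.04,0,0,0,0,1],
    [-0.02,-0.04,0,0,0,0,1],
    [-0.02,-0.04,0,0,0,0,1],
    [-0.02,-0.04,0,0,0,0,1],
  ],
)

```text
clock: 3.35
position: [0.5448, -0.2196, 0.3015]
ee_rot: [0.194, 0.981, 0.0, 0.0]
ft_force: [0.0, 1.0, 0.4]
grip_width: 1.002
```

move_arm(
  deltas=[
    [-0.02,-0.04,0,0,0,0,1],
    [-0.02,-0.04,0,0,0,0,1],
    [-0.02,-0.04,0.03,0,0,0,1],
    [-0.02,-0.035,0.04,0,0,0,1],
    [0,0,0.04,0,0,-4.4,1],
    [0,0,0.03,0,0,0,1],
    [0,0,0,0,0,0,1],
  ],
)

```text
clock: 4.22
position: [0.5585, -0.3913, 0.1589]
ee_rot: [0.157, 0.988, 0.001, -0.002]
ft_force: [-0.8, -0.1, -0.0]
grip_width: 1.0
```

```bash
python3 - <<'E'
from h import *
np.set_printoptions(precision=4,suppress=True)
g=grab("wrist","w2"); o=g["o"]; print(o["position"],o["ee_rot"],o["clock"],o["joint_pos"])
m=cv2.inRange(hsv(g["p"]),(5,200,80),(16,255,255))
cs,_=cv2.findContours(m,cv2.RETR_EXTERNAL,cv2.CHAIN_APPROX_NONE)
for c in cs:
    if cv2.contourArea(c)<300: continue
    k=np.zeros_like(m);cv2.drawContours(k,[c],-1,255,-1);v,u=np.nonzero((k&m)*(g["d"]>0.05))
    P=pts(g,np.c_[u,v]);b=cv2.minAreaRect(P[:,:2].astype(np.float32)*1000)
    a=P[:,:2]-P[:,:2].mean(0);w,V=np.linalg.eigh(a.T@a);s=a@V[:,1]
    print(cv2.contourArea(c),c.mean(0)[0],b,"z",P[:,2].min(),P[:,2].max(),V[:,1],np.polyfit(s,P[:,2],1))
E
```

```text
[ 0.5585 -0.3913  0.1589] [ 0.1571  0.9876  0.0012 -0.002 ] 4.225 [ 0.1394  0.5561  0.5904  1.4068 -0.3123  1.277   2.0069]
2204.0 [155.7794 235.8039] ((567.8374633789062, -497.396240234375), (101.7514419555664, 87.70520782470703), 80.09111785888672) z 0.002392240768741394 0.18995022775121487 [-0.9508  0.3099] [-0.0232  0.0122]
7495.5 [257.2573 114.3521] ((488.6170959472656, -393.0826110839844), (38.55431365966797, 158.42831420898438), 72.0355224609375) z 0.00400169022617175 0.034589908776537115 [-0.9507  0.3101] [0.1749 0.0209]
```

View pics/w2.png

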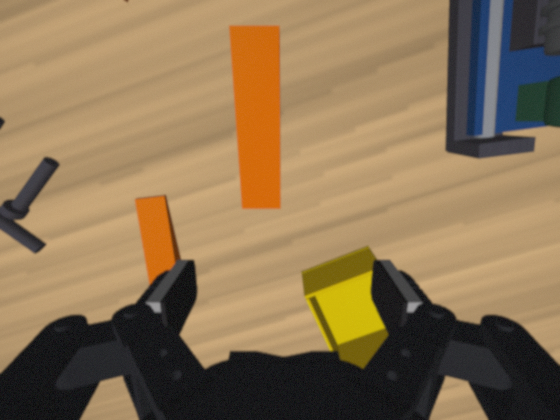

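move_arm(
  deltas=[
    [0.04,-0.008,0,0,0,0,1],
    [0.04,-0.008,0.02,0,0,0,1],
    [0.039,-0.0075,0.03,0,0,0,1],
    [0,0,0.035,0,0,0,1],
    [0,0,0.03,0,0,0,1],
    [0,0,0.02,0,0,0,1],
    [0,0,0,0,0,0,1],
  ],
)

```text
clock: 5.15
position: [0.4386, -0.3785, 0.0262]
ee_rot: [0.158, 0.987, 0.0, -0.0]
ft_force: [-0.3, -0.3, 0.3]
grip_width: 0.999
```

```bash
python3 - <<'E'
from h import *
g=grab("wrist","w3"); o=g["o"]; print(o["position"],o["ee_rot"],o["clock"])
E
```

```text
[ 0.4385866  -0.37849033  0.0262155 ] [ 1.57618620e-01  9.87499996e-01  1.88988408e-04 -3.03569569e-04] 5.15
```

View pics/w3.png

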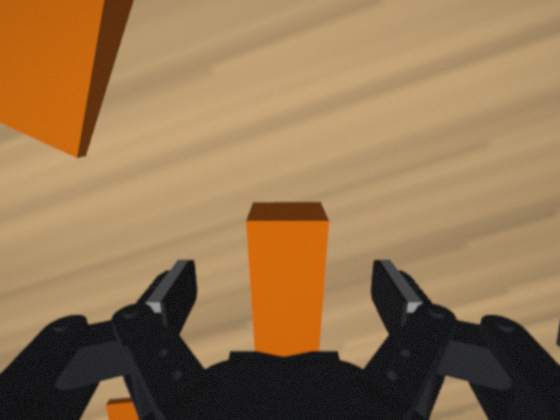

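move_arm(
  deltas=[
    [0,0.001,0.022,0,0,0,1],
    [0,0,0,0,0,0,1],
    [0,0,0,0,0,0,-0.3],
    [0,0,0,0,0,0,-0.3],
    [0,0,0,0,0,0,-0.3],
    [0,0,0,0,0,0,-0.3],
  ],
  force=60,
)

```text
clock: 5.95
position: [0.4392, -0.3782, 0.0053]
ee_rot: [0.158, 0.987, -0.0, 0.001]
ft_force: [-0.8, 0.6, 7.3]
grip_width: 0.458
```

move_arm(
  deltas=[
    [0,0,-0.015,0,0,0,-0.3],
    [0,0,-0.03,0,0,0,-0.3],
    [0,0,-0.045,0,0,0,-0.3],
    [0,0,-0.05,0,0,0,-0.3],
    [0,0,-0.05,0,0,0,-0.3],
    [0,0,-0.05,0,0,0,-0.3],
    [0,0.02,-0.04,0,0,0,-0.3],
    [0.004,0.038,0,0,0,0,-0.3],
    [0.005,0.04,0,0,0,0,-0.3],
    [0.005,0.04,0,0,0,0,-0.3],
  ],
)

```text
clock: 7.2
position: [0.468, -0.2413, 0.2852]
ee_rot: [0.158, 0.987, 0.0, 0.0]
ft_force: [-0.1, 0.1, -1.1]
grip_width: 0.456
```

move_arm(
  deltas=[
    [0.006,0.044,0,0,0,0,-0.3],
    [0.006,0.044,0,0,0,0,-0.3],
    [0.006,0.044,0,0,0,0,-0.3],
    [0.006,0.044,0,0,0,0,-0.3],
    [0.006,0.044,0,0,0,0,-0.3],
    [0.006,0.044,0,0,0,0,-0.3],
    [0.006,0.044,0,0,0,0,-0.3],
    [0.006,0.044,0,0,0,0,-0.3],
    [0.006,0.044,0,0,0,0,-0.3],
    [0.006,0.03,0,0,0,0,-0.3],
  ],
)

```text
clock: 8.45
position: [0.5439, 0.183, 0.285]
ee_rot: [0.157, 0.988, 0.0, 0.0]
ft_force: [-0.0, -0.0, -1.3]
grip_width: 0.456
```

move_arm(
  deltas=[
    [0,0.014,0,0,0,8,-0.3],
    [0,0,0,0,0,9.2,-0.3],
    [0,0,0,0,0,9.2,-0.3],
    [0,0,0,0,0,9.2,-0.3],
    [0,0,0,0,0,9.2,-0.3],
    [0,0,0,0,0,9.2,-0.3],
    [0,0,0,0,0,9.2,-0.3],
    [0,0,0,0,0,9.2,-0.3],
    [0,0,0,0,0,10.2,-0.3],
    [0,0,0,0,0,0,-0.3],
  ],
)

```text
clock: 9.7
position: [0.5484, 0.1941, 0.2851]
ee_rot: [0.77, 0.638, 0.0, 0.0]
ft_force: [0.3, 0.2, -1.9]
grip_width: 0.455
```

```bash
python3 - <<'E'
from h import *
np.set_printoptions(precision=4,suppress=True)
g=grab("wrist","w4"); o=g["o"]; R=Ro.from_quat(o["ee_rot"]).as_matrix()
print(o["position"],R,o["clock"],o["joint_pos"],o["ft_force"])
g=grab("side","s4")
E
```

```text
[0.5484 0.1941 0.2851] [[ 0.1862  0.9825  0.0006]
 [ 0.9825 -0.1862 -0.    ]
 [ 0.0001  0.0006 -1.    ]] 9.7 [-0.7197  0.2127  0.3576  1.5155 -0.0745  1.4264 -0.5461] [ 0.2844  0.1828 -1.9103]
```

View pics/w4.png

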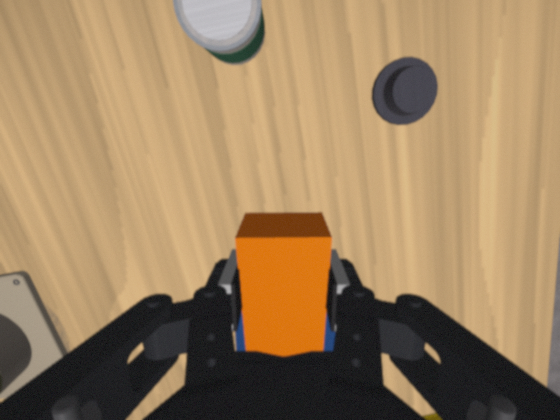

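View pics/s4.png

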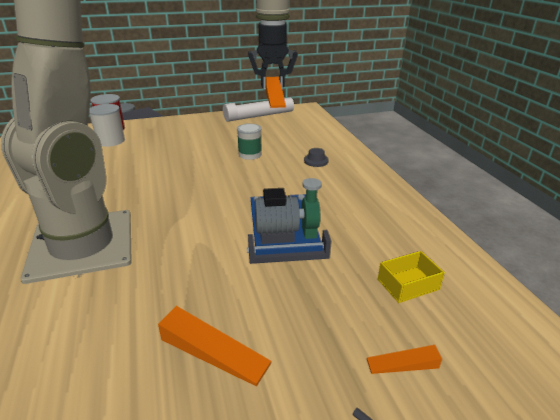

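move_arm(
  deltas=[
    [0,0.001,0.03,0,0,0,-0.3],
    [0,0,0.05,0,0,0,-0.3],
    [0,0,0.05,0,0,0,-0.3],
    [0,0,0.05,0,0,0,-0.3],
    [0,0,0.05,0,0,0,-0.3],
    [0,0,0.03,0,0,0,-0.3],
    [0,0,0.01,0,0,0,-0.3],
    [0,0,0.005,0,0,0,-0.3],
    [0,0,0,0,0,0,-0.3],
  ],
)

```text
clock: 10.92
position: [0.5503, 0.1946, 0.0104]
ee_rot: [0.77, 0.638, 0.001, 0.0]
ft_force: [0.4, 0.1, -1.4]
grip_width: 0.457
```

move_arm(
  deltas=[
    [0,0,0.002,0,0,0,-0.3],
    [0,0,0.002,0,0,0,-0.3],
    [0,0,0,0,0,0,-0.3],
  ],
)

```text
clock: 11.3
position: [0.5496, 0.1944, 0.0054]
ee_rot: [0.77, 0.638, 0.0, -0.0]
ft_force: [0.1, 0.0, -0.6]
grip_width: 0.458
```

move_arm(
  deltas=[
    [0,0,0.001,0,0,0,-0.3],
    [0,0,0,0,0,0,-0.3],
    [0,0,0,0,0,0,0.4],
    [0,0,0,0,0,0,0.4],
    [0,0,0,0,0,0,0.4],
  ],
)

```text
clock: 11.92
position: [0.5495, 0.1943, 0.0042]
ee_rot: [0.77, 0.638, 0.0, -0.0]
ft_force: [0.3, -0.4, 0.5]
grip_width: 0.7
```

```bash
cat > look.py <<'E'
from h import *
import sys
np.set_printoptions(precision=4,suppress=True)
t=sys.argv[1]
w=grab("wrist","w"+t); o=w["o"]; print(o["position"],o["ee_rot"],o["clock"],o["ft_force"],o["grip_width"])
ed=np.array([.521,.0445]);n=np.array([-.184,-.983]);e=np.array([.983,-.184])
for nm in ("top","wrist","side"):
    g=w if nm=="wrist" else grab(nm,nm+t)
    H=hsv(g["p"]);v,u=np.nonzero(cv2.inRange(H,(5,200,60),(16,255,255))*(g["d"]>.05))
    P=pts(g,np.c_[u,v]);P=P[(P[:,1]>-.05)&(P[:,2]<.06)]
    if len(P)<30: print(nm,len(P));continue
    s=(P[:,:2]-ed)@n;l=(P[:,:2]-ed)@e
    A=np.c_[s,l,np.ones(len(s))];k=P[:,2]>.0
    # axis from lateral midline on slope surface
    mids=[(a,(l[(s>=a)&(s<a+.01)].min()+l[(s>=a)&(s<a+.01)].max())/2,np.median(P[(s>=a)&(s<a+.01),2])) for a in np.arange(s.min()+.01,s.max()-.01,.02)]
    print(nm,len(P),"s",s.min(),s.max(),"lat",l.min(),l.max(),"z",P[:,2].min(),P[:,2].max());print(np.array(mids))
    v,u=np.nonzero(cv2.inRange(H,(105,150,60),(122,255,255))*(g["d"]>.05));P=pts(g,np.c_[u,v]);s=(P[:,:2]-ed)@n;l=(P[:,:2]-ed)@e
    for a in (.005,.06,.11):
        k=(abs(l)<.08)&(abs(s-a)<.008)&(P[:,2]<.06)
        if k.sum()>5:print("  plate z at s",a,np.median(P[k,2]))
E
python3 look.py 5; python3 -c "
import cv2
p=cv2.imread('pics/top5.png')[130:260,100:330];cv2.imwrite('pics/top5z.png',cv2.resize(p,None,fx=3.4,fy=3.4,interpolation=2))"
```

```text
[0.5495 0.1943 0.0042] [ 0.7703  0.6377  0.     -0.    ] 11.925 [ 0.3028 -0.4435  0.4888] 0.6998633922151146
top 423 s -0.13241715764754983 -0.020621476684496903 lat -0.015909980533877866 0.021300560340684362 z 0.0019087129279047321 0.03480671741437358
[[-0.1224  0.0016  0.0258]
 [-0.1024  0.0027  0.021 ]
 [-0.0824  0.0028  0.0173]
 [-0.0624  0.0035  0.014 ]
 [-0.0424  0.003   0.0119]]
  plate z at s 0.005 0.030232161543922498
  plate z at s 0.06 0.03041960397694532
  plate z at s 0.11 0.031235695308684974
wrist 11709 s -0.1806186452683339 -0.10892401285192503 lat -0.02030696514927049 0.019202187675909622 z 0.002433806614031836 0.03455321236350123
[[-0.1706 -0.0006  0.0307]
 [-0.1506 -0.0005  0.0272]
 [-0.1306 -0.0003  0.0237]]
side 291 s -0.18059150652631142 -0.06389010511189919 lat -0.01888362045663539 0.019832144341231907 z 0.005395752976947055 0.035779438238073835
[[-0.1706 -0.0001  0.0319]
 [-0.1506 -0.0006  0.0287]
 [-0.1306  0.0008  0.0251]
 [-0.1106  0.0002  0.0209]
 [-0.0906  0.0014  0.018 ]]
  plate z at s 0.06 0.029885921500865775
  plate z at s 0.11 0.028722998715067782
```

View pics/top5z.png

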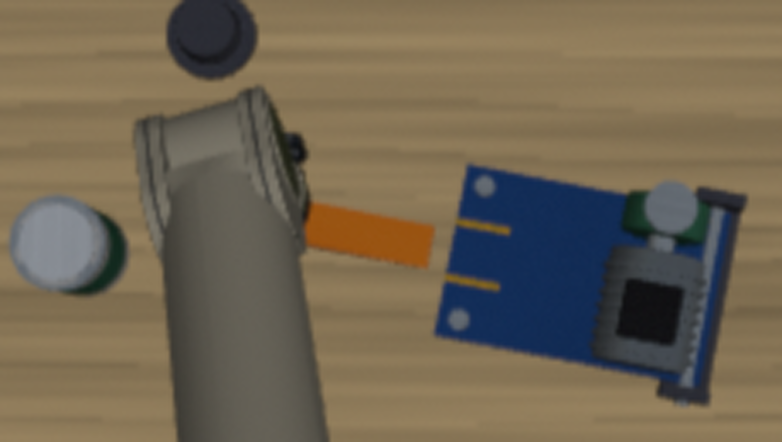

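View pics/w5.png

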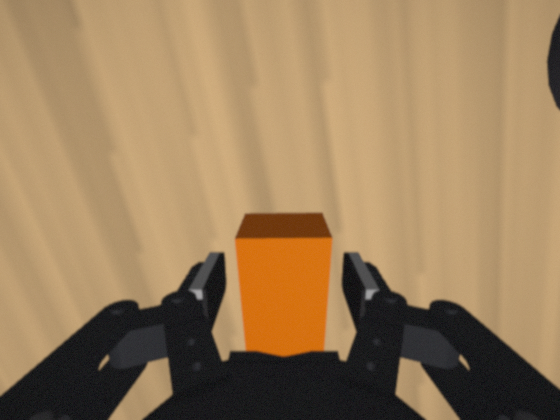

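move_arm(
  deltas=[
    [0,0,-0.002,0,0,0,0.4],
    [0,0,0,0,0,0,-0.3],
    [0,0,0,0,0,0,-0.3],
    [0,0,0,0,0,0,-0.3],
    [-0.005,0,0,0,0,0,-0.3],
    [-0.01,0,0,0,0,0,-0.3],
    [-0.01,0,0,0,0,0,-0.3],
    [-0.01,0,0,0,0,0,-0.3],
    [-0.01,0,0,0,0,0,-0.3],
    [0,0,0,0,0,0,-0.3],
  ],
  force=40,
)

```text
clock: 13.32
position: [0.5411, 0.1479, 0.0066]
ee_rot: [0.771, 0.637, -0.0, 0.0]
ft_force: [-1.5, -4.0, 8.5]
grip_width: 0.463
```

move_arm(
  deltas=[
    [0,0,-0.0005,0,0,0,-0.3],
    [0,0,0,0,0,0,-0.3],
  ],
)

```text
clock: 13.58
position: [0.5409, 0.1489, 0.0066]
ee_rot: [0.771, 0.637, -0.0, 0.0]
ft_force: [0.3, -1.9, 3.5]
grip_width: 0.461
```

move_arm(
  deltas=[
    [-0.008,0,0,0,0,0,-0.3],
    [-0.008,0,0,0,0,0,-0.3],
    [-0.004,0,0,0,0,0,-0.3],
    [0,0,0,0,0,0,-0.3],
    [0,0,0,0,0,0,-0.3],
  ],
)

```text
clock: 14.2
position: [0.5372, 0.1304, 0.0067]
ee_rot: [0.77, 0.638, -0.0, -0.0]
ft_force: [-0.3, 0.1, -0.3]
grip_width: 0.461
```

move_arm(
  deltas=[
    [-0.005,0,0,0,0,0,-0.3],
    [-0.005,0,0,0,0,0,-0.3],
    [0,0,0,0,0,0,-0.3],
  ],
)

```text
clock: 14.58
position: [0.5354, 0.1199, 0.0067]
ee_rot: [0.771, 0.637, -0.0, 0.0]
ft_force: [0.4, 0.2, -1.1]
grip_width: 0.463
```

move_arm(
  deltas=[
    [-0.004,0,0,0,0,0,-0.3],
    [-0.004,0,0,0,0,0,-0.3],
    [0,0,0,0,0,0,-0.3],
  ],
)

```text
clock: 14.95
position: [0.5339, 0.1123, 0.0067]
ee_rot: [0.77, 0.638, -0.0, 0.0]
ft_force: [0.0, -1.0, -2.8]
grip_width: 0.458
```

move_arm(
  deltas=[
    [0,0,0,0,0,0,0.5],
    [0,0,0,0,0,0,0.5],
    [0,0,0,0,0,0,0.5],
    [0,0,0,0,0,0,0.5],
    [0.015,0,0,0,0,0,0.5],
    [0.02,0,0,0,0,0,0.5],
    [0.02,0,0,0,0,0,0.5],
    [0,0,-0.001,0,0,0,-1],
    [0,0,0,0,0,0,-1],
    [0,0,0,0,0,0,-1],
  ],
)

```text
clock: 16.2
position: [0.5443, 0.1659, 0.0078]
ee_rot: [0.771, 0.637, -0.0, 0.0]
ft_force: [0.1, -0.6, 0.0]
grip_width: 0.11
```

move_arm(
  deltas=[
    [0,0,0,0,0,0,-1],
    [0,0,0,0,0,0,-1],
  ],
)

```text
clock: 16.45
position: [0.5444, 0.1665, 0.0079]
ee_rot: [0.77, 0.637, 0.0, -0.0]
ft_force: [0.3, 0.9, -0.4]
grip_width: 0.002
```

```bash
python3 look.py 6; python3 -c "
import cv2
p=cv2.imread('pics/top6.png')[130:260,100:330];cv2.imwrite('pics/top6z.png',cv2.resize(p,None,fx=3.4,fy=3.4,interpolation=2))"
```

```text
[0.5444 0.1665 0.0079] [ 0.7705  0.6375  0.0001 -0.    ] 16.45 [ 0.2532  0.8706 -0.4365] 0.0015984730160006919
top 360 s -0.09413487505271557 -0.002889158418604235 lat -0.017797512814022837 0.02082270810928561 z 0.013500442481647834 0.045698833011576845
[[-0.0841  0.0014  0.0332]
 [-0.0641  0.0016  0.0292]
 [-0.0441  0.0018  0.028 ]
 [-0.0241  0.0014  0.0206]]
  plate z at s 0.005 0.03113161626804639
  plate z at s 0.06 0.03049934860884207
  plate z at s 0.11 0.030853238033199615
wrist 259 s -0.11577394157434323 -0.08725195524977149 lat -0.0038245169592216748 0.0024545631744003573 z 0.02362697002078029 0.05861742118155483
[[-0.1058 -0.0007  0.0298]]
side 131 s -0.09519396180913087 -0.045377330624827114 lat -0.01913365244515683 0.01926958997883145 z 0.019431117195623182 0.03600212354690113
[[-0.0852  0.0006  0.0321]
 [-0.0652  0.0001  0.0287]]
  plate z at s 0.06 0.029207515286304497
  plate z at s 0.11 0.029010906854387508
```

View pics/w6.png

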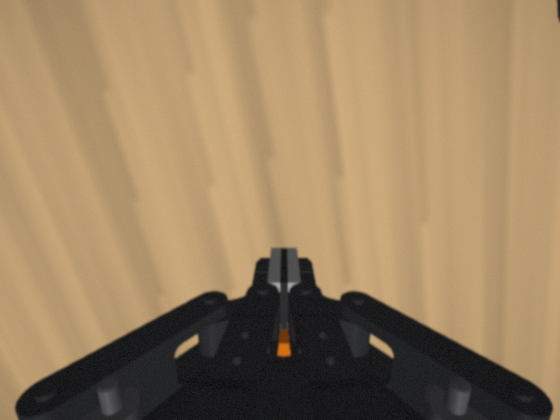

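View pics/top6z.png

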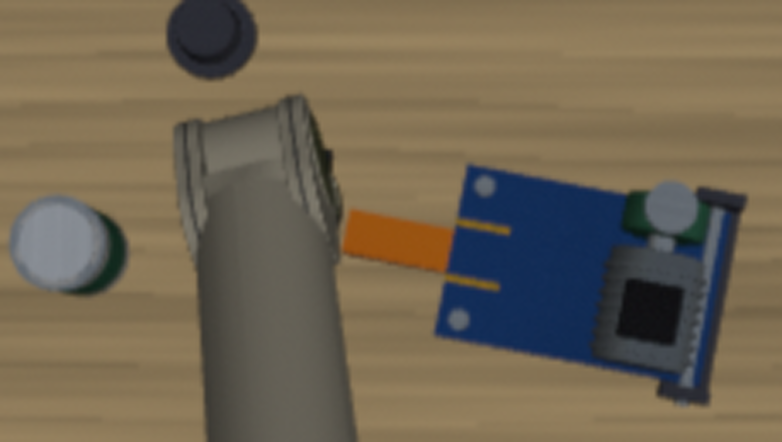

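move_arm(
  deltas=[
    [-0.006,0,0,0,0,0,-1],
    [-0.006,0,0,0,0,0,-1],
    [-0.003,0,0,0,0,0,-1],
    [0,0,0,0,0,0,-1],
  ],
)

```text
clock: 17.1
position: [0.5415, 0.1517, 0.0078]
ee_rot: [0.77, 0.637, 0.0, -0.0]
ft_force: [-0.0, -0.6, -0.8]
grip_width: -0.002
```

move_arm(
  deltas=[
    [-0.002,0,0,0,0,0,-1],
    [-0.002,0,0,0,0,0,-1],
    [-0.002,0,0,0,0,0,-1],
    [0,0,0,0,0,0,-1],
  ],
)

```text
clock: 17.6
position: [0.5405, 0.1471, 0.0079]
ee_rot: [0.77, 0.638, 0.001, -0.0]
ft_force: [0.5, 4.7, -1.6]
grip_width: -0.004
```

move_arm(
  deltas=[
    [-0.002,0,0,0,0,0,-1],
    [-0.002,0,0,0,0,0,-1],
    [0,0,0,0,0,0,-1],
  ],
)

```text
clock: 17.98
position: [0.5397, 0.1431, 0.0079]
ee_rot: [0.77, 0.638, 0.001, -0.0]
ft_force: [0.6, 3.8, -1.7]
grip_width: -0.0
```

move_arm(
  deltas=[
    [-0.002,0,0,0,0,0,-1],
    [-0.002,0,0,0,0,0,-1],
    [-0.002,0,0,0,0,0,-1],
    [0,0,0,0,0,0,-1],
  ],
)

```text
clock: 18.48
position: [0.5386, 0.1371, 0.0079]
ee_rot: [0.77, 0.638, 0.0, -0.0]
ft_force: [0.7, 4.9, -1.3]
grip_width: -0.001
```

move_arm(
  deltas=[
    [-0.002,0,0,0,0,0,-1],
    [-0.002,0,0,0,0,0,-1],
    [0,0,0,0,0,0,-1],
  ],
)

```text
clock: 18.85
position: [0.5378, 0.1331, 0.0079]
ee_rot: [0.77, 0.638, 0.0, -0.0]
ft_force: [1.0, 3.5, -1.1]
grip_width: -0.003
```

move_arm(
  deltas=[
    [-0.002,0,0,0,0,0,-1],
    [-0.002,0,0,0,0,0,-1],
    [0,0,0,0,0,0,-1],
  ],
)

```text
clock: 19.23
position: [0.5371, 0.1291, 0.0079]
ee_rot: [0.77, 0.638, 0.0, -0.0]
ft_force: [0.7, 4.5, -0.8]
grip_width: 0.001
```

move_arm(
  deltas=[
    [-0.002,0,0,0,0,0,-1],
    [-0.001,0,0,0,0,0,-1],
    [0,0,0,0,0,0,-1],
  ],
)

```text
clock: 19.6
position: [0.5365, 0.1263, 0.0079]
ee_rot: [0.77, 0.638, 0.0, -0.0]
ft_force: [1.9, 5.1, -1.7]
grip_width: 0.001
```

move_arm(
  deltas=[
    [-0.002,0,0,0,0,0,-1],
    [-0.001,0,0,0,0,0,-1],
    [0,0,0,0,0,0,-1],
  ],
)

```text
clock: 19.98
position: [0.536, 0.1233, 0.0079]
ee_rot: [0.77, 0.638, 0.0, -0.0]
ft_force: [0.9, 4.6, -1.9]
grip_width: 0.003
```

move_arm(
  deltas=[
    [-0.002,0,0,0,0,0,-1],
    [-0.001,0,0,0,0,0,-1],
    [0,0,0,0,0,0,-1],
  ],
)

```text
clock: 20.35
position: [0.5354, 0.1204, 0.0079]
ee_rot: [0.77, 0.638, 0.0, -0.0]
ft_force: [1.1, 5.3, -1.3]
grip_width: 0.003
```

move_arm(
  deltas=[
    [-0.002,0,0,0,0,0,-1],
    [0,0,0,0,0,0,-1],
  ],
)

```text
clock: 20.6
position: [0.535, 0.1184, 0.0079]
ee_rot: [0.77, 0.638, 0.0, -0.0]
ft_force: [0.5, 4.5, -1.1]
grip_width: -0.003
```

```bash
python3 look.py 7; python3 -c "
import cv2
p=cv2.imread('pics/top7.png')[130:260,100:330];cv2.imwrite('pics/top7z.png',cv2.resize(p,None,fx=3.4,fy=3.4,interpolation=2))"
```

```text
[0.535  0.1184 0.0079] [ 0.7701  0.6379  0.0004 -0.0002] 20.6 [ 0.5032  4.4769 -1.0598] -0.002828594900122086
top 164 s -0.04556732427746649 -0.002523360904499081 lat -0.017359377572102257 0.020088010405023404 z 0.016554033316022565 0.04113162916790558
[[-0.0356  0.0012  0.0299]
 [-0.0156  0.002   0.0263]]
  plate z at s 0.005 0.03591278474313453
  plate z at s 0.06 0.03502015786515178
  plate z at s 0.11 0.03387683170974998
wrist 335 s -0.08764997186437494 -0.03418510864449235 lat -0.01997140199040192 0.017786063149445547 z 0.0021108449799879525 0.057934070580528726
[[-0.0776 -0.0009  0.053 ]
 [-0.0576 -0.001   0.0308]]
side 65 s -0.06351103672530098 -0.04039905699527479 lat -0.019368188586774474 0.018704642384397327 z 0.029052492441734468 0.03587565189301123
[[-0.0535  0.0005  0.0316]]
  plate z at s 0.005 0.034085251670058825
  plate z at s 0.06 0.03464876429987723
  plate z at s 0.11 0.033135316551279326
```

View pics/top7z.png

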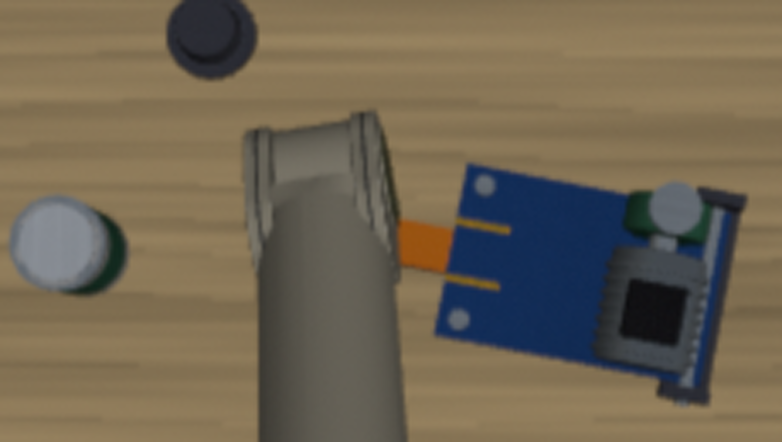

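move_arm(
  deltas=[
    [-0.002,0,0,0,0,0,-1],
    [0,0,0,0,0,0,-1],
  ],
)

```text
clock: 21.0
position: [0.5347, 0.1163, 0.0079]
ee_rot: [0.77, 0.638, 0.0, -0.0]
ft_force: [1.5, 5.0, -0.9]
grip_width: 0.001
```

move_arm(
  deltas=[
    [-0.002,0,0,0,0,0,-1],
    [0,0,0,0,0,0,-1],
  ],
)

```text
clock: 21.25
position: [0.5343, 0.1143, 0.0079]
ee_rot: [0.77, 0.638, 0.0, -0.0]
ft_force: [0.5, 4.8, -0.7]
grip_width: -0.002
```

move_arm(
  deltas=[
    [-0.002,0,0,0,0,0,-1],
    [0,0,0,0,0,0,-1],
  ],
)

```text
clock: 21.5
position: [0.5339, 0.1123, 0.0079]
ee_rot: [0.77, 0.638, 0.0, -0.0]
ft_force: [1.1, 4.7, -1.5]
grip_width: 0.002
```

move_arm(
  deltas=[
    [-0.002,0,0,0,0,0,-1],
    [-0.001,0,0,0,0,0,-1],
    [0,0,0,0,0,0,-1],
  ],
)

```text
clock: 21.88
position: [0.5334, 0.1098, 0.0079]
ee_rot: [0.77, 0.638, 0.001, -0.0]
ft_force: [1.3, 6.8, -1.8]
grip_width: 0.001
```

move_arm(
  deltas=[
    [-0.002,0,0,0,0,0,-1],
    [0,0,0,0,0,0,-1],
  ],
)

```text
clock: 22.12
position: [0.533, 0.1082, 0.0079]
ee_rot: [0.77, 0.638, 0.001, -0.0]
ft_force: [2.2, 7.6, -2.1]
grip_width: 0.001
```

move_arm(
  deltas=[
    [-0.002,0,0,0,0,0,-1],
    [0,0,0,0,0,0,-1],
  ],
)

```text
clock: 22.38
position: [0.5327, 0.1067, 0.0079]
ee_rot: [0.77, 0.638, 0.001, -0.001]
ft_force: [1.6, 9.2, -2.5]
grip_width: 0.002
```

Force is now rising: the washers are taking up.

move_arm(
  deltas=[
    [-0.002,0,0,0,0,0,-1],
    [0,0,0,0,0,0,-1],
  ],
)

```text
clock: 22.62
position: [0.5324, 0.1052, 0.0079]
ee_rot: [0.77, 0.638, 0.001, -0.001]
ft_force: [2.3, 11.0, -3.8]
grip_width: -0.003
```

move_arm(
  deltas=[
    [-0.002,0,0,0,0,0,-1],
    [0,0,0,0,0,0,-1],
  ],
)

```text
clock: 22.88
position: [0.5321, 0.1038, 0.008]
ee_rot: [0.77, 0.639, 0.001, -0.001]
ft_force: [1.9, 12.1, -3.8]
grip_width: -0.003
```

move_arm(
  deltas=[
    [-0.002,0,0,0,0,0,-1],
    [0,0,0,0,0,0,-1],
  ],
)

```text
clock: 23.12
position: [0.5317, 0.1023, 0.008]
ee_rot: [0.769, 0.639, 0.002, -0.001]
ft_force: [3.7, 13.7, -4.7]
grip_width: 0.0
```

move_arm(
  deltas=[
    [-0.002,0,0,0,0,0,-1],
    [0,0,0,0,0,0,-1],
  ],
)

```text
clock: 23.38
position: [0.5313, 0.1008, 0.008]
ee_rot: [0.769, 0.639, 0.002, -0.001]
ft_force: [2.8, 14.5, -4.7]
grip_width: 0.001
```

move_arm(
  deltas=[
    [-0.002,0,0,0,0,0,-1],
    [0,0,0,0,0,0,-1],
  ],
)

```text
clock: 23.62
position: [0.531, 0.0993, 0.008]
ee_rot: [0.769, 0.639, 0.002, -0.001]
ft_force: [3.8, 16.9, -5.9]
grip_width: 0.001
```

move_arm(
  deltas=[
    [-0.001,0,0,0,0,0,-1],
    [0,0,0,0,0,0,-1],
    [0,0,0,0,0,0,-1],
  ],
)

```text
clock: 24.0
position: [0.5309, 0.0988, 0.008]
ee_rot: [0.769, 0.639, 0.002, -0.001]
ft_force: [3.5, 17.5, -7.2]
grip_width: 0.002
```

move_arm(
  deltas=[
    [0,0,0.001,0,0,0,-1],
    [0,0,0,0,0,0,-1],
    [0,0,0,0,0,0,-1],
    [0,0,0,0,0,0,-1],
  ],
)

```text
clock: 24.5
position: [0.531, 0.0988, 0.0077]
ee_rot: [0.769, 0.639, 0.002, -0.001]
ft_force: [-1.0, 17.5, 2.7]
grip_width: 0.002
```

Steady at about 17.5 N. Now I'll back off gradually and check.

move_arm(
  deltas=[
    [0.003,0,0,0,0,0,-1],
    [0.005,0,0,0,0,0,-1],
    [0.01,0,0,0,0,0,-1],
    [0.02,0,-0.01,0,0,0,-1],
    [0.02,0,-0.04,0,0,0,-1],
    [0,0,-0.05,0,0,0,-1],
    [0,0,-0.05,0,0,0,-1],
    [0,0,-0.05,0,0,0,-1],
    [0,0,0,0,0,0,-1],
  ],
)

```text
clock: 25.62
position: [0.5433, 0.1515, 0.2108]
ee_rot: [0.77, 0.637, 0.003, 0.001]
ft_force: [-0.4, -0.9, -0.6]
grip_width: -0.002
```

```bash
python3 look.py 8; python3 -c "
import cv2
p=cv2.imread('pics/top8.png')[130:260,100:330];cv2.imwrite('pics/top8z.png',cv2.resize(p,None,fx=3.4,fy=3.4,interpolation=2))"
```

```text
[0.5433 0.1515 0.2108] [0.7705 0.6374 0.0032 0.001 ] 25.625 [-0.388  -0.9105 -0.6059] -0.0016600184703002905
top 163 s -0.04224849135260299 -0.0018867855705810537 lat -0.019016318594685052 0.019830561919964882 z 0.02066224975789077 0.04427846490043108
[[-0.0322  0.0016  0.0329]
 [-0.0122  0.0004  0.0288]]
  plate z at s 0.005 0.039347646081355436
  plate z at s 0.06 0.03758966861933133
  plate z at s 0.11 0.03536121868146247
wrist 414 s -0.04558952527098937 -0.026645442682493012 lat -0.020014948888687205 0.01657406685393764 z 0.005744808468186535 0.03517496773565265
[]
  plate z at s 0.005 0.03655597128122701
  plate z at s 0.11 0.03285286430348655
side 21
```

View pics/top8z.png

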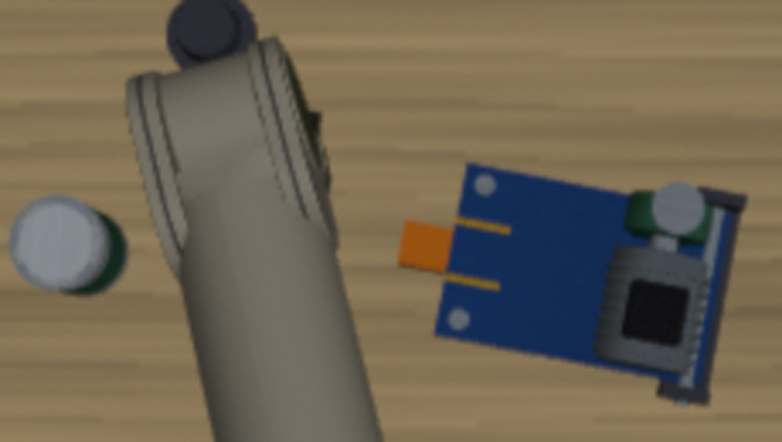

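View pics/w8.png

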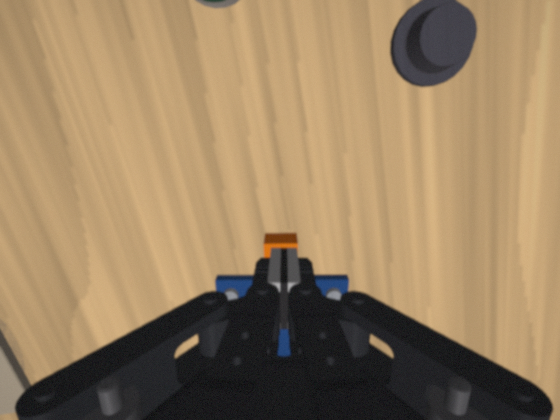

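View pics/side8.png

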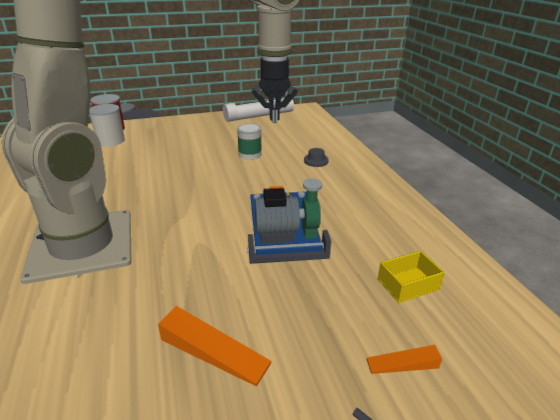

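```bash
python3 -c "
from workcell import manip
print(manip.hand_in())"
```

```text
the job is handed in; nothing more can be done
None
```

The middle-sized orange wedge is jammed under the middle of the plate's free edge, and the job was handed in at about 26 s of the 59 s allowed.

**What I did:** I picked up the wedge and set it flat on the bench, thin end towards the plate and square to the edge. I slid it in gripped until it touched the plate, then let go and pushed its tail with shut fingers. The push stayed near 5 N while the plate rose, then climbed steadily. I held it at about 17.5 N and backed the arm away.

**Last checks after letting go:**
- **Wedge:** it stayed put, about 114 mm in, within 1–2 mm of the middle between the stripes and square to the edge.
- **Plate:** its free edge is about 8–9 mm higher than at the start. That is more than the "few mm" in the brief. I take the plate to be against its bolts because the push grew as described.
- **Disagreement between views:** the cameras differ by about 2–3 mm on plate height, 39 mm from the top and 36.5 mm from the wrist.
- **Bystanders:** the tin, hub and bin look unmoved by eye in the pictures; I did not measure them again.
- **Robot:** clear of everything, with the wrist force back near zero.

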